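# Shut the marking cabinet and feel its door gap

### The job

Push the open blue door of the small marking cabinet shut until it seats on its roller catch. Then draw the blue-handled feeler out of the wooden stand and slide its blade straight down between the two brass gap plates at the top of the door, without forcing it, until it drags snugly on both plates with about half of its blade below the flared mouth; finish holding it still there in the gripper. The door must stay on its catch, and leave the other two feelers and the rest of the bench as they are.

Things in the scene. Friction and masses are not known exactly. Their poses are not given: they have to be found in the camera images.
- cabinet: fixed white and grey cabinet, 220 (own x) x 260 (own y) x 190 mm high; place and yaw vary. Origin under its centre; own z up; the open front with the door looks along its own -x. A green beacon stands 34 mm high on its top near the back corner on the hinge side.
- catch_point (a point): the sprung catch roller (8 mm radius), beside the door's free edge, 100 mm above the table, on a dark steel bracket that is 82 to 118 mm above the table, reaches 41 mm out from the cabinet's own +y side and 35 mm ahead of its front.
- door (a joint): angle of the blue door about its upright hinge on the cabinet's own -y side, rad: 0 shut, grows as the free end swings from own +y to own -x; starts 0.5 to 0.9, stays where left. From about 0.07 the free end rubs the roller (about 8 N to pass); below 0.03 the roller draws it to 0 and holds it with about 6 N. With the blue feeler in the gap it reads about 0.01.
- door_hinge (a point): point on the hinge line, 100 mm above the table. The door panel is 12 mm thick, centred on the hinge line, runs from 3 to 253 mm from it and from 8 to 185 mm above the table. A steel bar handle stands out 40 mm from its front 225 mm from the hinge, between 22 and 102 mm above the table.
- door_push (a point): point on the front face of the door, 205 mm from the hinge line and 165 mm above the table, above the handle: push here. It turns with the door; its own y runs from the hinge to the free end, its own -x is the outward normal of the door's front.
- gap_throat (a point): middle of the gap between the two brass plates with the door shut, at the throat (201 mm above the table) where the parallel faces begin; axes as the cabinet. The gap is across own x, 2.4 mm wide with the door shut, 30 mm long along own y and 40 mm deep. Above the throat both plates flare for 7 mm to a mouth 12 mm wide (top 208 mm above the table).
- frame_plate: brass gap plate fixed on the cabinet, rigid: 6 mm thick, 30 mm wide, 47 mm tall with its flare. Origin on its working face (facing own -x) at the throat; axes as the cabinet.
- door_plate: the like brass gap plate on the door, 188 mm from the hinge: moves with the door and gives against the catch with 6 to 9 N. Origin on its working face (facing own +x when shut) at the throat; axes as the door.
- stand: fixed light wood block 60 (own x) x 190 (own y) x 68 mm high with three upright slots 55 mm apart along own y, in which the feelers hang by their handles, their axes along its own. Origin under its centre.
- feeler_blue: the feeler to use, loose, about 70 g: blue handle 14 (own x) x 26 (own y) x 50 mm tall; below it a steel blade 4 mm thick (own x), 16 wide (own y), 60 long, its last 12 mm tapering to 1.6 mm. Origin mid handle underside, which rests on the stand's top; own z up. Upright in any of the slots. In the gap its own x lies along the cabinet's own x, either way round; drag 4 to 15 N.
- feeler_blue_grip (a point): on the axis of the blue handle, 28 mm above its underside: where to grip (across own x, 14 mm, is best).
- feeler_blue_tip (a point): tip of the blue feeler's blade, 60 mm below the handle's underside.
- feeler_red: like the blue feeler but with a red handle and a 6 mm blade; leave it in the stand. Origin at the middle of the handle's underside.
- feeler_yellow: like the blue feeler but with a yellow handle and a 2.5 mm blade; leave it in the stand. Origin at the middle of the handle's underside.
- hammer: bystander: hammer lying on the table, 240 mm long
- screwdriver: bystander: screwdriver lying on the table, 160 mm long
- jar: bystander: amber glass jar, 52 mm across, 55 mm high; origin under its centre
- mandrel: bystander: upright steel ring mandrel, foot 60 mm across, 151 mm high; origin under its centre
- phone: bystander: black phone 75 x 150 x 9 mm lying on the table; origin under its centre
Not all that is in view belongs to the job. Several things have the shape of the feeler_blue; the one meant has the colours described above.

How it is judged (in metres and radians):
On the way, in this order (a step that is already met when the one before it is completed fails the run):
1. the door is shut on its catch (0.01 rad or less), with the feeler still clear of the gap (value of joint door below 0.01 rad and distance between feeler_blue_tip and gap_throat above 0.06 m), for 0.3 s.
2. the blue feeler is out of the stand, in the gripper (contact force between the fingers and feeler_blue above 2 N and height (world z) of feeler_blue_tip above 0.08 m), for 0.1 s.
At the end, for the whole second after the job is handed in: The blue feeler is held in the fingers, still (under 10 mm/s), upright within 0.12 rad, its tip 15 to 38 mm below the throat and within 12 mm of the plates' middle along the gap, pressed by the door plate (over 1 N) and the frame plate (over 0.5 N); the door is still on its catch (under 0.02 rad) (value of joint door below 0.02 rad and z of feeler_blue_tip in the frame of gap_throat between -0.038 and -0.015 m and y of feeler_blue_tip in the frame of gap_throat between -0.012 and 0.012 m and x of feeler_blue_tip in the frame of gap_throat between -0.006 and 0.006 m and angle between the z axis of feeler_blue and the z axis of cabinet, either way round below 0.12 rad and contact force between feeler_blue and door_plate above 1 N and contact force between feeler_blue and frame_plate above 0.5 N and contact force between the fingers and feeler_blue above 2 N and linear speed of feeler_blue below 0.01 m/s); the arm keeps its last pose, push and grip.
It fails at once if the blade is forced (over 35 N on a brass plate) (contact force between feeler_blue and frame_plate above 35 N or contact force between feeler_blue and door_plate above 35 N).
It fails at once if another feeler leaves its place in the stand (moved 15 mm) (distance of any of feeler_red, feeler_yellow from where it was at the start of the episode above 0.015 m).
It fails at once if a bystander is disturbed (moved 30 mm) (distance of any of hammer, screwdriver, jar, mandrel, phone from where it was at the start of the episode above 0.03 m).
It also fails if it takes over 58 s, if anything falls off the work surface, if the arm or the gripper's body presses on something with over 40 N, if the wrist force passes 120 N, or if a joint passes its speed limit or range.

### The arm

A 7-joint arm with a two-finger parallel gripper is mounted at the origin on the work surface. World frame = base frame: x ahead of the robot, y to its left, z up, the work surface at z = 0. Lengths are in m, angles in degrees, forces in N, time in s.
With the tool pointing down it reaches from about 0.425 to 0.875 m from the base axis. Payload 4.7 kg.
Tool frame: the origin (TCP) lies between the finger pads; the fingertips stand 8 mm ahead of it and the grasp point (between the pads) lies 11 mm behind it (env.tip_extent is the distance from the TCP to the fingertips, in m); z points along the fingers, y is the line along which they close (so a half turn about z gives the same grasp; the last joint's range is limited). The gripper opens to 87 mm and grips with 3 to 60 N. Pads are 19 mm wide; open, the fingers measure 117 mm over their backs; the gripper's body (75 mm by 190 mm) begins 51 mm behind the grasp point.
Start: joints at [0.808, 18.392, -4.016, 83.108, 1.295, 78.541, -3.26], TCP at [0.65, -0, 0.231] pointing down, gripper open.
Joint ranges: [-163.93, 163.93], [-17.29, 119.83], [-79.2, 71.16], [3.27, 140.29], [-89.18, 269.18], [5.43, 117.66], [-154.24, 154.24]. Speed limits (degrees/s): [147.25, 147.25, 180, 180, 180, 180, 180].

### API

Orientations are given as [roll, pitch, yaw] about the fixed x, y, z axes, in that order (R = Rz(yaw) Ry(pitch) Rx(roll)).
In Python, from cell import sensors, vision, workorder, env gives the robot as it stands.
- The arm moves only by the tool drive_tool, never from a script. Its argument "moves" is a list of rows, each an object of numbers: "x", "y", "z": the shift along the tool's x, y, z in mm; "rx", "ry", "rz": the turn, a rotation vector about the tool's x, y, z in rad; "fingers": the closure, from -1 (fully open) to 1 (shut). In form: [{"x": .., "y": .., "z": .., "rx": .., "ry": .., "rz": .., "fingers": ..}, ...]. A call has 1 to 20 rows; each row is the pose to reach, as a shift and turn from the pose commanded when the call began, along the tool's axes at that moment; what a row does not reach only later rows make up. A row lasts 1/8 s, in which the tool goes at most 62.5 mm and 10.7 degrees, less where a joint would pass 70% of its speed; a pose out of reach is approached as far as the arm can. A call with a gripper value outside its range is refused whole. The fingers move at their own pace and stop on an object; "force" is the grip in N (left out, the last holds). Time passes only in rows, so rows that repeat a pose let the fingers close. It gives the time, the measured TCP pose, the force, the opening and the grip force at its end, in the units of the state.
- sensors.get_obs(): the state, without advancing time (a new reading comes with each control period).
- vision.read_camera(name): name is "scene" or "side" or "wrist"; returns a dict with "image" (480x640x3 uint8, red, green, blue), "fx", "fy", "cx", "cy" (pixels), "R" (3x3) and "t" (3): a world point X has camera coordinates R X + t. Camera axes: x right, y down, z forward; pixel columns grow to the right and rows downward; lengths in m; the calibration is good to about 2 mm. A picture is of the moment at which its call begins. There is no depth.
- workorder.sign_off(): hands the job in; it is judged then, once.
The state is a dict: "time_s": time; "qpos": joint angles; "joint_velocities": joint speeds; "effort": joint torques, N m; "tool_pos": TCP position; "tool_rot": TCP orientation; "force": force on the tool from outside, world axes, zero at the start; "wrist_torque": the same for the moment, N m; "grip_width": finger opening in m; "grasp_force": force on a finger pad.
Only numpy, scipy, OpenCV 4.12 (cv2) and the standard library are available. Lean on these libraries where they do the work, as an engineer would, in place of code of your own. Each camera call takes 0.05 s, during which the arm holds its last target. There are 200 camera calls.

## Working session

There is one attempt and no reset: what is moved stays moved. The work goes in short steps, Python scripts to look and compute and a tool call to move; the robot and the scene stay as the last step left them, time stands still between calls to the robot, and variables do not carry over. Pictures are saved under pics/ and viewed, at most 10 in all, crops included, and the job is handed in when it is done.

Besides the shell and the picture viewer there is one more tool, called after "Request:" in YAML: its name, and indented under it one key for each argument. drive_tool: Moves the arm, as the interface text tells. Its arguments: {"type":"object","properties":{"moves":{"type":"array"},"force":{"type":"number"}},"required":["moves"]}

```bash
mkdir -p pics; ls; python3 - <<'E'
from cell import sensors, vision
import cv2, pickle
for n in ["scene","side"]:
    c=vision.read_camera(n); pickle.dump(c,open(f"pics/{n}0.pkl","wb"))
    cv2.imwrite(f"pics/{n}0.png",c["image"][:,:,::-1])
    print(n,c["fx"],c["cx"],c["cy"],(-c["R"].T@c["t"]).round(3),c["R"][2].round(2))
o=sensors.get_obs();print(o)
E
```

```text
pics
scene 445.51010099105895 314.8186998445298 232.69920076914502 [ 1.124 -0.544  1.087] [-0.48  0.36 -0.8 ]
side 565.2585955943317 323.139907287075 240.9436334355906 [ 0.053 -0.766  1.003] [ 0.43  0.56 -0.71]
{'time_s': 0.1, 'qpos': array([ 0.80898957, 18.43622297, -4.01517902, 83.16696333,  1.29490736,
       78.54331558, -3.25987114]), 'joint_velocities': array([-0.02864959, -0.17716617, -0.08997393, -0.07454016,  0.04208194,
       -0.05974912, -0.01141078]), 'effort': array([ 1.37795760e-04, -4.92569017e+01, -4.06077392e-01, -3.13399816e+01,
       -6.42974046e-02,  3.95253638e-02,  6.49213871e-05]), 'tool_pos': array([ 6.49510050e-01, -6.53934804e-05,  2.29563174e-01]), 'tool_rot': array([-1.79898726e+02,  5.55234391e-03,  9.00003649e+01]), 'force': array([-0.09988083, -0.40040955,  0.14006477]), 'wrist_torque': array([ 0.01768631, -0.03058682, -0.01623747]), 'grasp_force': 0.0, 'grip_width': 0.08715680069312999}
```

View pics/scene0.png

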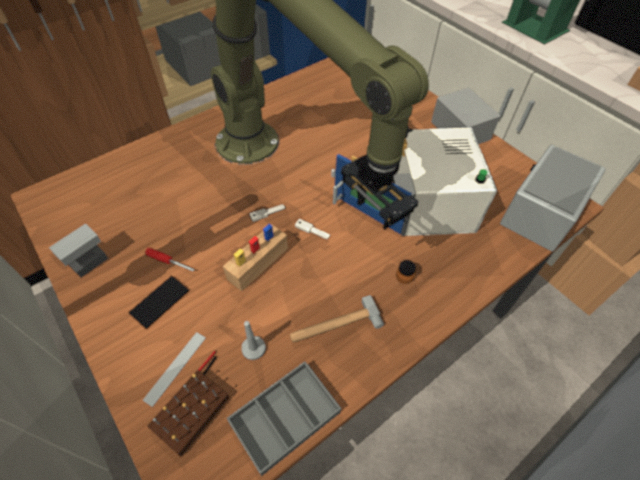

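View pics/side0.png

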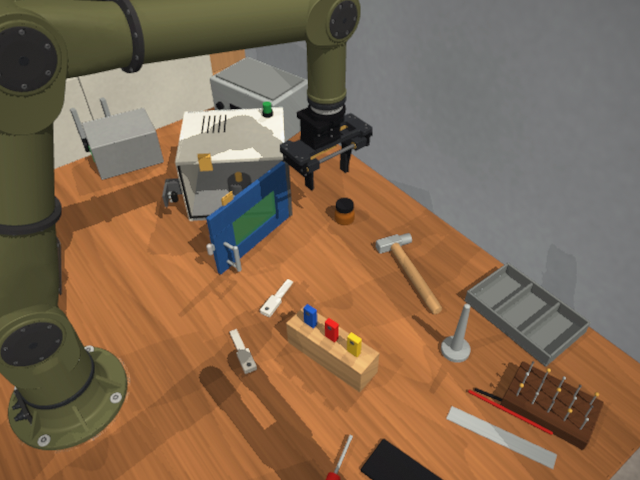

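The scene view shows the cabinet top around (445,180), the stand around (255,258) with the blue feeler at (268,232), red at (254,244) and yellow at (239,255). In the side view the open door runs from (213,225) at its free end to (290,170) at the hinge. The blue handle is at (310,317).

```bash
python3 - <<'E'
import cv2, pickle, numpy as np
s=pickle.load(open("pics/side0.pkl","rb"))["image"][:,:,::-1]
a=cv2.resize(s[95:285,155:315],None,fx=3,fy=3,interpolation=cv2.INTER_CUBIC)
b=cv2.resize(s[295:395,280:386],None,fx=3,fy=3,interpolation=cv2.INTER_CUBIC)
o=np.zeros((570,798,3),np.uint8); o[:,:480]=a; o[:300,480:798]=b
cv2.imwrite("pics/crop1.png",o)
E
cat > h.py <<'E'
import numpy as np, cv2
def ray(c,u,v):
    d=c["R"].T@np.array([(u-c["cx"])/c["fx"],(v-c["cy"])/c["fy"],1.]); return -c["R"].T@c["t"],d
def onz(c,u,v,z):
    o,d=ray(c,u,v); return o+d*(z-o[2])/d[2]
def proj(c,X):
    p=c["R"]@np.asarray(X)+c["t"]; return np.array([c["fx"]*p[0]/p[2]+c["cx"],c["fy"]*p[1]/p[2]+c["cy"]])
def cent(c,mask):
    n,l,s,ce=cv2.connectedComponentsWithStats(mask.astype(np.uint8)); i=1+np.argsort(-s[1:,4])[:3]; return [(s[k].tolist(),ce[k].round(1).tolist()) for k in i]
E
```

```text
(no output)
```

View pics/crop1.png

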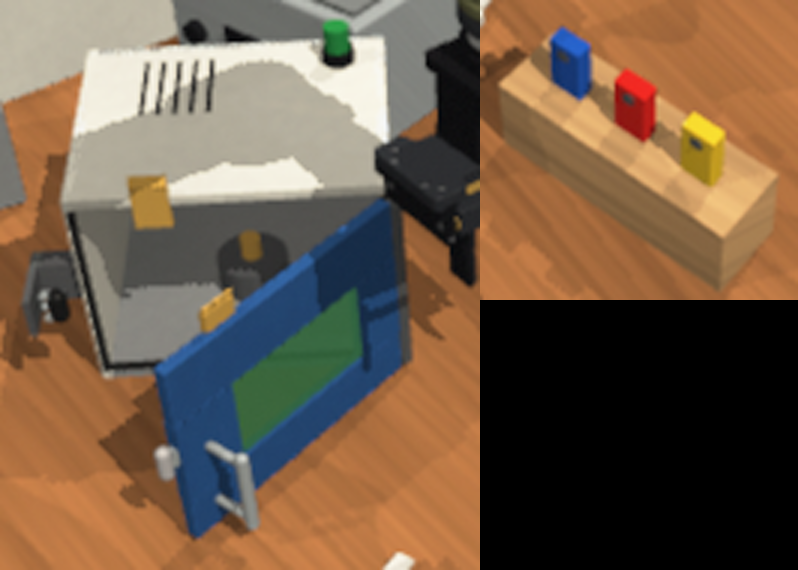

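The crop shows the cabinet top corners at (90,50), (384,38) and (66,205). The door's top edge runs from (157,372) to (390,200), and the frame plate is at about (150,200). The stand's top corners are at (501,88), (545,38), (777,180) and (722,235).

```bash
python3 - <<'E'
from h import *; import pickle
C=pickle.load(open("pics/side0.pkl","rb")); S=pickle.load(open("pics/scene0.pkl","rb"))
f=lambda u,v:(155+(u+.5)/3-.5,95+(v+.5)/3-.5)
g=lambda u,v:(280+(u-480+.5)/3-.5,295+(v+.5)/3-.5)
P={k:onz(C,*f(u,v),z) for k,u,v,z in [("bl",90,50,.19),("br",384,38,.19),("fl",66,205,.19),("fr375",375,190,.19),("botfl",105,375,0),("free",157,372,.185),("hinge",390,200,.185)]}
for k,p in P.items(): print(k,p.round(4))
T=[onz(C,*g(u,v),.068) for u,v in [(501,88),(545,38),(777,180),(722,235)]]
for t in T: print("st",t.round(4))
print([np.linalg.norm(T[i]-T[i-1]).round(3) for i in range(4)], np.mean(T,0))
n=np.linalg.norm; print("w back",n(P["bl"]-P["br"]),"depth",n(P["bl"]-P["fl"]),"door",n(P["free"]-P["hinge"]))
for nm,c in(("side",C),("scene",S)):
    hsv=cv2.cvtColor(c["image"],cv2.COLOR_RGB2HSV); H,Sa,V=cv2.split(hsv)
    for col,lo,hi,st in(("blue",100,130,120),("yellow",22,32,150),("brass",15,24,130),("green",50,75,150),("red",175,180,180)):
        m=((H>=lo)&(H<=hi)&(Sa>st)&(V>60)); print(nm,col,cent(c,m))
E
```

```text
bl [0.5531 0.4827 0.19  ]
br [0.7656 0.3361 0.19  ]
fl [0.4317 0.2952 0.19  ]
fr375 [0.6325 0.1589 0.19  ]
botfl [0.4329 0.304  0.    ]
free [0.3933 0.0864 0.185 ]
hinge [0.6379 0.1464 0.185 ]
st [ 0.4114 -0.1697  0.068 ]
st [ 0.4603 -0.1537  0.068 ]
st [ 0.5091 -0.3404  0.068 ]
st [ 0.4547 -0.3493  0.068 ]
[np.float64(0.185), np.float64(0.051), np.float64(0.193), np.float64(0.055)] [ 0.45888158 -0.25327687  0.068     ]
w back 0.2581739260638904 depth 0.22343112347350758 door 0.25184469033360457
side blue [([206, 161, 83, 113, 3480], [247.9, 214.9]), ([304, 304, 13, 24, 217], [309.8, 315.6])]
side yellow [([347, 333, 14, 24, 247], [353.7, 344.2])]
side brass [([339, 327, 40, 32, 345], [354.3, 345.2]), ([210, 49, 34, 23, 235], [226.6, 58.1]), ([198, 154, 15, 17, 209], [204.6, 162.1])]
side green [([263, 102, 9, 12, 78], [266.7, 107.4])]
side red []
scene blue [([263, 15, 63, 68, 1534], [293.1, 50.4]), ([338, 183, 46, 40, 416], [358.6, 202.8]), ([334, 0, 31, 25, 252], [352.0, 7.7])]
scene yellow [([235, 249, 10, 16, 80], [239.2, 256.0])]
scene brass [([233, 248, 13, 19, 155], [239.2, 257.0]), ([402, 140, 4, 10, 22], [403.9, 145.0]), ([351, 155, 7, 5, 22], [353.4, 157.3])]
scene green [([478, 171, 8, 10, 27], [481.7, 175.7])]
scene red [([255, 245, 3, 1, 3], [256.0, 245.0]), ([255, 249, 1, 1, 1], [255.0, 249.0]), ([147, 252, 1, 1, 1], [147.0, 252.0])]
```

Request:
drive_tool:
  moves:
    - {"x": 12,"y": -49,"z": 0,"rz": -0.06,"fingers": 1}
    - {"x": 24,"y": -98,"z": 0,"rz": -0.12,"fingers": 1}
    - {"x": 36,"y": -147,"z": 0,"rz": -0.18,"fingers": 1}
    - {"x": 48,"y": -196,"z": 0,"rz": -0.24,"fingers": 1}
    - {"x": 48,"y": -196,"z": 33,"rz": -0.24,"fingers": 1}
    - {"x": 48,"y": -196,"z": 66,"rz": -0.24,"fingers": 1}
    - {"x": 48,"y": -196,"z": 66,"rz": -0.24,"fingers": 1}

```text
invalid input at $.moves[0]: expected keys x, y, z, rx, ry, rz, fingers
```

```bash
python3 - <<'E'
from h import *
from cell import vision,sensors
c=vision.read_camera("side"); w=vision.read_camera("wrist")
o=np.zeros((400,800,3),np.uint8)
o[:,:400]=cv2.resize(c["image"][95:295,140:340,::-1],(400,400)); o[:300,400:]=cv2.resize(w["image"][:,:,::-1],(400,300))
cv2.imwrite("pics/v2.png",o)
s=sensors.get_obs();print(s["tool_pos"],s["tool_rot"],s["force"]); print("wcam",(-w["R"].T@w["t"]).round(4),w["R"][2].round(3),w["R"][0].round(3),w["fx"])
# push path: TCP vs th
H=np.array([.642,.141])
for th in np.arange(.84,-.01,-.06):
    p=np.radians(145.7)+th; d=np.array([np.cos(p),np.sin(p)]);n=np.array([-d[1],d[0]])
    q=H+.205*d+.0155*n; e=q-s["tool_pos"][:2]
    y=np.radians(s["tool_rot"][2]); tx=np.array([np.cos(y),np.sin(y)]); ty=np.array([tx[1],-tx[0]])
    print(round(th,2),(1000*e@tx).round(),(1000*e@ty).round(),"rz",round(y-(p-np.pi/2),3))
E
```

```text
[ 6.49684502e-01 -3.00028189e-05  2.29894530e-01] [-1.79934879e+02  5.85185850e-03  9.00035275e+01] [-0.08650181  0.94123122 -0.89834724]
wcam [0.6508 0.067  0.3837] [-0.001 -0.241 -0.97 ] [ 1.     0.001 -0.001] 342.34011420205167
0.84 77.0 -203.0 rz -0.241
0.78 89.0 -207.0 rz -0.181
0.72 101.0 -209.0 rz -0.121
0.66 113.0 -211.0 rz -0.061
0.6 125.0 -213.0 rz -0.001
0.54 138.0 -213.0 rz 0.059
0.48 150.0 -213.0 rz 0.119
0.42 162.0 -212.0 rz 0.179
0.36 174.0 -211.0 rz 0.239
0.3 187.0 -208.0 rz 0.299
0.24 198.0 -205.0 rz 0.359
0.18 210.0 -201.0 rz 0.419
0.12 222.0 -197.0 rz 0.479
0.06 233.0 -192.0 rz 0.539
0.0 244.0 -186.0 rz 0.599
```

View pics/v2.png

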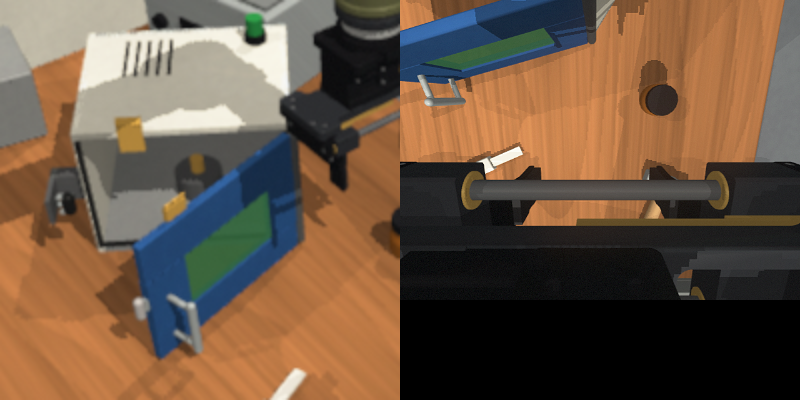

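The move was refused because every key has to be present. The picture shows nothing moved: the door is still open, with its free end at (145,250) in the left panel.

Request:
drive_tool:
  moves:
    - {"x": 12,"y": -50,"z": 0,"rx": 0,"ry": 0,"rz": -0.06,"fingers": 1}
    - {"x": 24,"y": -100,"z": 0,"rx": 0,"ry": 0,"rz": -0.12,"fingers": 1}
    - {"x": 36,"y": -150,"z": 0,"rx": 0,"ry": 0,"rz": -0.18,"fingers": 1}
    - {"x": 48,"y": -200,"z": 0,"rx": 0,"ry": 0,"rz": -0.24,"fingers": 1}
    - {"x": 48,"y": -200,"z": 33,"rx": 0,"ry": 0,"rz": -0.24,"fingers": 1}
    - {"x": 48,"y": -200,"z": 66,"rx": 0,"ry": 0,"rz": -0.24,"fingers": 1}
    - {"x": 62,"y": -202,"z": 66,"rx": 0,"ry": 0,"rz": -0.24,"fingers": 1}
    - {"x": 77,"y": -203,"z": 66,"rx": 0,"ry": 0,"rz": -0.24,"fingers": 1}
    - {"x": 89,"y": -207,"z": 66,"rx": 0,"ry": 0,"rz": -0.18,"fingers": 1}
    - {"x": 101,"y": -209,"z": 66,"rx": 0,"ry": 0,"rz": -0.12,"fingers": 1}
    - {"x": 113,"y": -211,"z": 66,"rx": 0,"ry": 0,"rz": -0.06,"fingers": 1}
    - {"x": 125,"y": -213,"z": 66,"rx": 0,"ry": 0,"rz": 0,"fingers": 1}

```text
time_s: 1.7
tool_pos: [0.4378, 0.1269, 0.1663]
tool_rot: [179.8, -0.0, 90.0]
force: [-0.5, 0.0, 0.2]
grip_width: 0.0001
grasp_force: 0.2
```

Request:
drive_tool:
  moves:
    - {"x": 13,"y": 0,"z": 0,"rx": 0,"ry": 0,"rz": 0.06,"fingers": 1}
    - {"x": 25,"y": 0,"z": 0,"rx": 0,"ry": 0,"rz": 0.12,"fingers": 1}
    - {"x": 37,"y": 1,"z": 0,"rx": 0,"ry": 0,"rz": 0.18,"fingers": 1}
    - {"x": 49,"y": 2,"z": 0,"rx": 0,"ry": 0,"rz": 0.24,"fingers": 1}
    - {"x": 62,"y": 5,"z": 0,"rx": 0,"ry": 0,"rz": 0.3,"fingers": 1}
    - {"x": 73,"y": 8,"z": 0,"rx": 0,"ry": 0,"rz": 0.36,"fingers": 1}
    - {"x": 85,"y": 12,"z": 0,"rx": 0,"ry": 0,"rz": 0.42,"fingers": 1}
    - {"x": 91,"y": 14,"z": 0,"rx": 0,"ry": 0,"rz": 0.45,"fingers": 1}
    - {"x": 97,"y": 16,"z": 0,"rx": 0,"ry": 0,"rz": 0.48,"fingers": 1}
    - {"x": 97,"y": 16,"z": 0,"rx": 0,"ry": 0,"rz": 0.48,"fingers": 1}

```text
time_s: 2.95
tool_pos: [0.4535, 0.224, 0.166]
tool_rot: [179.9, -0.1, 62.6]
force: [-0.2, -0.1, -0.4]
grip_width: 0.0004
grasp_force: 0.0
```

```bash
python3 - <<'E'
from h import *
from cell import vision,sensors
c=vision.read_camera("side"); w=vision.read_camera("wrist")
o=np.zeros((400,800,3),np.uint8)
o[:,:400]=cv2.resize(c["image"][95:295,140:340,::-1],(400,400)); o[:300,400:]=cv2.resize(w["image"][:,:,::-1],(400,300))
cv2.imwrite("pics/v3.png",o)
E
```

```text
(no output)
```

View pics/v3.png

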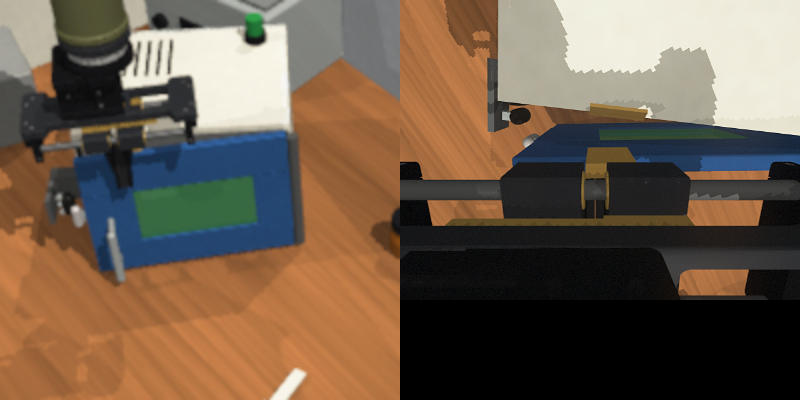

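The door is nearly shut: its free edge is at (85,165) in the left panel and the fingers rest on its top left. I'll push on gently.

Request:
drive_tool:
  moves:
    - {"x": 4,"y": 0,"z": 0,"rx": 0,"ry": 0,"rz": 0.02,"fingers": 1}
    - {"x": 8,"y": 0,"z": 0,"rx": 0,"ry": 0,"rz": 0.04,"fingers": 1}
    - {"x": 12,"y": 0,"z": 0,"rx": 0,"ry": 0,"rz": 0.06,"fingers": 1}
    - {"x": 15,"y": 0,"z": 0,"rx": 0,"ry": 0,"rz": 0.08,"fingers": 1}
    - {"x": 18,"y": 0,"z": 0,"rx": 0,"ry": 0,"rz": 0.1,"fingers": 1}
    - {"x": 20,"y": 0,"z": 0,"rx": 0,"ry": 0,"rz": 0.11,"fingers": 1}

```text
time_s: 3.8
tool_pos: [0.461, 0.2379, 0.1644]
tool_rot: [-180.0, 0.3, 56.1]
force: [-5.6, -6.7, 5.2]
grip_width: 0.0005
grasp_force: 3.9
```

Request:
drive_tool:
  moves:
    - {"x": 1.5,"y": 0,"z": 0,"rx": 0,"ry": 0,"rz": 0,"fingers": 1}
    - {"x": 3,"y": 0,"z": 0,"rx": 0,"ry": 0,"rz": 0,"fingers": 1}
    - {"x": 4.5,"y": 0,"z": 0,"rx": 0,"ry": 0,"rz": 0,"fingers": 1}
    - {"x": 6,"y": 0,"z": 0,"rx": 0,"ry": 0,"rz": 0,"fingers": 1}
    - {"x": 6,"y": 0,"z": 0,"rx": 0,"ry": 0,"rz": 0,"fingers": 1}

```text
time_s: 4.42
tool_pos: [0.466, 0.2451, 0.1646]
tool_rot: [180.0, -0.1, 56.2]
force: [0.2, 0.4, 0.5]
grip_width: 0.0007
grasp_force: 0.0
```

Request:
drive_tool:
  moves:
    - {"x": 2,"y": 0,"z": 0,"rx": 0,"ry": 0,"rz": 0,"fingers": 1}
    - {"x": 4,"y": 0,"z": 0,"rx": 0,"ry": 0,"rz": 0,"fingers": 1}
    - {"x": 5,"y": 0,"z": 0,"rx": 0,"ry": 0,"rz": 0,"fingers": 1}
    - {"x": 5,"y": 0,"z": 0,"rx": 0,"ry": 0,"rz": 0,"fingers": 1}

```text
time_s: 4.92
tool_pos: [0.4678, 0.2478, 0.1645]
tool_rot: [-180.0, 0.1, 56.2]
force: [-4.0, -2.9, 2.5]
grip_width: 0.0002
grasp_force: 2.5
```

Request:
drive_tool:
  moves:
    - {"x": 1,"y": 0,"z": 0,"rx": 0,"ry": 0,"rz": 0,"fingers": 1}
    - {"x": 2,"y": 0,"z": 0,"rx": 0,"ry": 0,"rz": 0,"fingers": 1}
    - {"x": 2,"y": 0,"z": 0,"rx": 0,"ry": 0,"rz": 0,"fingers": 1}

```text
time_s: 5.3
tool_pos: [0.4678, 0.2479, 0.1645]
tool_rot: [-179.9, 0.4, 56.1]
force: [-8.0, -7.6, 7.0]
grip_width: 0.0004
grasp_force: 5.3
```

Request:
drive_tool:
  moves:
    - {"x": -25,"y": 0,"z": 0,"rx": 0,"ry": 0,"rz": 0,"fingers": 1}
    - {"x": -42,"y": 0,"z": -30,"rx": 0,"ry": 0,"rz": 0,"fingers": 1}
    - {"x": -42,"y": 0,"z": -75,"rx": 0,"ry": 0,"rz": 0,"fingers": -1}
    - {"x": -42,"y": 0,"z": -105,"rx": 0,"ry": 0,"rz": 0,"fingers": -1}
    - {"x": -42,"y": 0,"z": -105,"rx": 0,"ry": 0,"rz": 0,"fingers": -1}
    - {"x": -42,"y": 0,"z": -105,"rx": 0,"ry": 0,"rz": 0,"fingers": -1}
    - {"x": -42,"y": 0,"z": -105,"rx": 0,"ry": 0,"rz": 0,"fingers": -1}

```text
time_s: 6.18
tool_pos: [0.4455, 0.2154, 0.2681]
tool_rot: [-179.9, 0.1, 56.2]
force: [-1.2, 0.2, 1.1]
grip_width: 0.0426
grasp_force: 0.0
```

```bash
python3 - <<'E'
from h import *; import pickle
from cell import vision,sensors
w=vision.read_camera("wrist"); c=vision.read_camera("side");pickle.dump((w,c),open("pics/w4.pkl","wb"))
s=sensors.get_obs(); print(s["tool_pos"],s["tool_rot"],s["force"],s["grip_width"])
print((-w["R"].T@w["t"]).round(4),w["R"].round(3),w["fx"],w["cx"],w["cy"])
o=np.zeros((600,800,3),np.uint8)
hsv=cv2.cvtColor(w["image"],cv2.COLOR_RGB2HSV); H,Sa,V=cv2.split(hsv)
cs=cent(w,(H>14)&(H<26)&(Sa>120)&(V>70)); print(cs)
g=proj(w,[.484,.262,.205]); print("gap guess px",g)
u,v=[int(x) for x in g]; u=min(max(u,60),580); v=min(max(v,60),420)
o[:,:600]=cv2.resize(w["image"][v-60:v+60,u-60:u+60,::-1],(600,600),interpolation=cv2.INTER_CUBIC); print("crop org",u-60,v-60)
o[:150,600:]=cv2.resize(w["image"][:,:,::-1],(200,150)); o[200:400,600:]=cv2.resize(c["image"][95:195,150:250,::-1],(200,200))
cv2.imwrite("pics/v4.png",o)
E
```

```text
[0.44569014 0.21545949 0.26842334] [-1.79940802e+02  8.55127207e-02  5.62021109e+01] [ 0.72045539 -0.74355826 -0.11294812] 0.05094523466109613
[0.4832 0.2715 0.422 ] [[ 0.831 -0.556 -0.001]
 [-0.539 -0.807  0.243]
 [-0.135 -0.201 -0.97 ]] 342.34011420205167 311.9337963215086 237.35699294590987
[([174, 344, 398, 17, 4989], [387.7, 353.9]), ([197, 274, 21, 61, 693], [204.7, 304.0]), ([407, 274, 21, 61, 680], [419.3, 303.7])]
gap guess px [321.70945173 164.14631229]
crop org 261 104
```

View pics/v4.png

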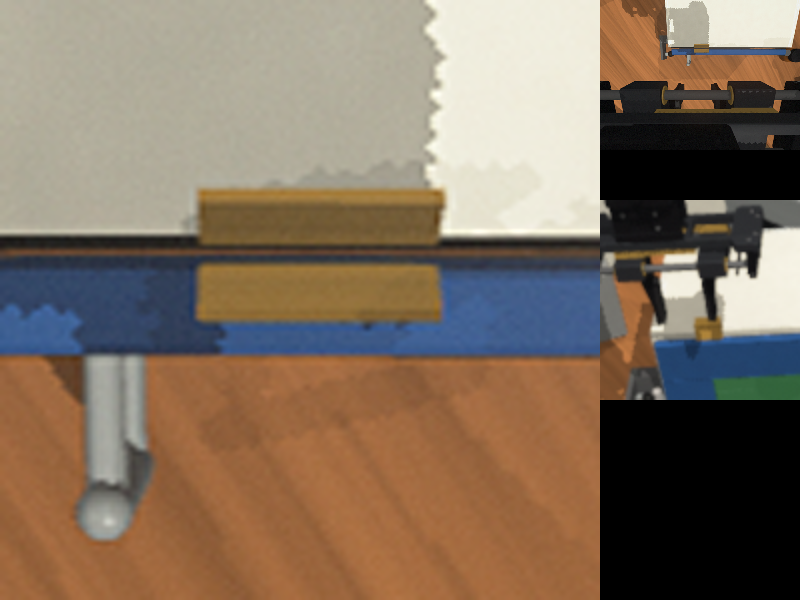

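The gap sits between the brass plates. In the crop the frame plate's lower edge is at v=245 and the door plate's upper edge at v=263, with the middle at u≈319. The door is shut flush. The gap width at throat height comes to about 2.3 mm, as expected.

```bash
python3 - <<'E'
from h import *; import pickle
w,c=pickle.load(open("pics/w4.pkl","rb"))
f=lambda u,v:(261+(u+.5)/5-.5,104+(v+.5)/5-.5)
G=onz(w,*f(319.5,254),.201); print("gap",G.round(4),"width",np.linalg.norm(onz(w,*f(319,245),.201)-onz(w,*f(319,263),.201)))
A=onz(w,*f(198,225),.205);B=onz(w,*f(442,225),.205);print("len",np.linalg.norm(A-B))
# yaw: front edge of door top (blue->not blue) 
H,Sa,V=cv2.split(cv2.cvtColor(w["image"],cv2.COLOR_RGB2HSV))
m=(H>=100)&(H<=130)&(Sa>100)
pts=np.array([[u,np.where(m[140:185,u])[0].max()+140.5] for u in range(255,500,5) if m[140:185,u].any() and not 270<u<300],np.float32)
vx,vy,x0,y0=cv2.fitLine(pts,cv2.DIST_HUBER,0,.01,.01).ravel()
P=onz(w,x0-100*vx,y0-100*vy,.185);Q=onz(w,x0+100*vx,y0+100*vy,.185);d=P-Q
print("own y yaw door",np.degrees(np.arctan2(d[1],d[0])),"-> x yaw",np.degrees(np.arctan2(d[1],d[0]))-90)
# side cross-check of gap centre
print("side px of gap",proj(c,G).round(1))
tcp=np.array([.4457,.2155]); y=np.radians(56.2); tx=np.array([np.cos(y),np.sin(y)]);ty=np.array([tx[1],-tx[0]])
e=(np.array([.462,-.263])-tcp)*1000; print("move",e@tx,e@ty)
E
```

```text
gap [0.4888 0.2658 0.201 ] width 0.0021949493035311202
len 0.029938427338100867
own y yaw door 146.2377928550007 -> x yaw 56.23779285500069
side px of gap [203.4 155.9]
move -388.5584500151112 279.73249886606743
```

Request:
drive_tool:
  moves:
    - {"x": -40,"y": 28,"z": 0,"rx": 0,"ry": 0,"rz": -0.08,"fingers": -1}
    - {"x": -80,"y": 56,"z": 0,"rx": 0,"ry": 0,"rz": -0.17,"fingers": -1}
    - {"x": -120,"y": 84,"z": 0,"rx": 0,"ry": 0,"rz": -0.26,"fingers": -1}
    - {"x": -160,"y": 112,"z": 0,"rx": 0,"ry": 0,"rz": -0.34,"fingers": -1}
    - {"x": -200,"y": 140,"z": 0,"rx": 0,"ry": 0,"rz": -0.43,"fingers": -1}
    - {"x": -240,"y": 168,"z": 0,"rx": 0,"ry": 0,"rz": -0.51,"fingers": -1}
    - {"x": -280,"y": 200,"z": 0,"rx": 0,"ry": 0,"rz": -0.6,"fingers": -1}
    - {"x": -320,"y": 230,"z": 0,"rx": 0,"ry": 0,"rz": -0.68,"fingers": -1}
    - {"x": -360,"y": 260,"z": 0,"rx": 0,"ry": 0,"rz": -0.76,"fingers": -1}
    - {"x": -388,"y": 280,"z": 0,"rx": 0,"ry": 0,"rz": -0.84,"fingers": -1}
    - {"x": -388,"y": 280,"z": 0,"rx": 0,"ry": 0,"rz": -0.84,"fingers": -1}
    - {"x": -388,"y": 280,"z": 0,"rx": 0,"ry": 0,"rz": -0.84,"fingers": -1}
    - {"x": -388,"y": 280,"z": 0,"rx": 0,"ry": 0,"rz": -0.84,"fingers": -1}

```text
time_s: 7.9
tool_pos: [0.4633, -0.2611, 0.2694]
tool_rot: [180.0, -0.0, 104.4]
force: [1.2, 0.3, 0.9]
grip_width: 0.0868
grasp_force: 0.0
```

```bash
python3 - <<'E'
from h import *; import pickle
from cell import vision,sensors
w=vision.read_camera("wrist"); c=vision.read_camera("side");pickle.dump((w,c),open("pics/w5.pkl","wb"))
s=sensors.get_obs(); print(s["tool_pos"],s["tool_rot"],s["grip_width"])
H,Sa,V=cv2.split(cv2.cvtColor(w["image"],cv2.COLOR_RGB2HSV))
m=(H>=100)&(H<=130)&(Sa>120)&(V>50); cs=cent(w,m);print(cs)
g=proj(w,[.4454,-.2,.118]);print("guess",g)
u,v=[int(x) for x in g]; u=min(max(u,70),570); v=min(max(v,70),410)
o=np.zeros((560,780,3),np.uint8); o[:,:560]=cv2.resize(w["image"][v-70:v+70,u-70:u+70,::-1],(560,560),interpolation=cv2.INTER_CUBIC); print("org",u-70,v-70)
o[:165,560:]=cv2.resize(w["image"][:,:,::-1],(220,165)); o[200:420,560:]=cv2.resize(c["image"][95:195,150:250,::-1],(220,220))
cv2.imwrite("pics/v5.png",o)
E
```

```text
[ 0.46324119 -0.26139891  0.26961037] [ 1.79982395e+02 -8.26360717e-03  1.04427057e+02] 0.08698559494278976
[([309, 137, 16, 31, 446], [316.4, 152.2])]
guess [307.80283535 156.02699836]
org 237 86
```

View pics/v5.png

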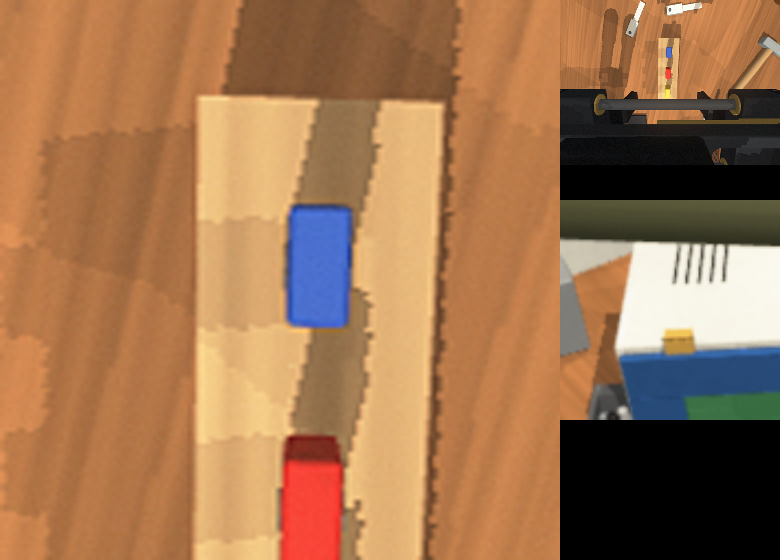

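The blue handle's top is at crop (320,266), an upright rectangle about 64x120 px. The stand's top edges run at u≈197 and u≈444→428.

```bash
python3 - <<'E'
from h import *; import pickle
w,c=pickle.load(open("pics/w5.pkl","rb"))
f=lambda u,v:(237+(u+.5)/4-.5,86+(v+.5)/4-.5)
H,Sa,V=cv2.split(cv2.cvtColor(w["image"],cv2.COLOR_RGB2HSV))
m=((H>=100)&(H<=130)&(Sa>120)&(V>50)).astype(np.uint8)
k=cv2.findContours(m,0,cv2.CHAIN_APPROX_NONE)[0]; k=max(k,key=cv2.contourArea)
W=np.array([onz(w,p[0][0],p[0][1],.118)[:2] for p in k],np.float32)*1000
print("minrect",cv2.minAreaRect(W))
L=[onz(w,*f(*p),.068)[:2] for p in[(197,97),(195,555),(444,101),(427,555)]]
for a,b in((1,0),(3,2),(0,2)):
    d=L[b]-L[a];print("edge yaw",np.degrees(np.arctan2(d[1],d[0])),np.linalg.norm(d))
C=[onz(w,*f(*p),.118)[:2] for p in[(290,206),(352,207),(348,326),(287,324)]]; Cm=np.mean(C,0);print("corners",Cm,[np.linalg.norm(C[i]-C[i-1]).round(4) for i in range(4)])
d=(C[0]+C[1]-C[2]-C[3]);print("yaw",np.degrees(np.arctan2(d[1],d[0])))
tcp=np.array([.46324,-.2614]);y=np.radians(104.43);tx=np.array([np.cos(y),np.sin(y)]);ty=np.array([tx[1],-tx[0]])
e=(Cm-tcp)*1000;print("move",e@tx,e@ty)
E
```

```text
minrect ((451.8848876953125, -194.9631805419922), (12.984169960021973, 25.195735931396484), 14.354769706726074)
edge yaw 103.15735859679769 0.11446439735702336
edge yaw 103.6387987924695 0.11353063553493507
edge yaw 13.600479570008499 0.06049378657716576
corners [ 0.45184123 -0.19501893] [np.float64(0.0248), np.float64(0.0133), np.float64(0.025), np.float64(0.0133)]
yaw 102.91229243180892
move 67.12747214758335 5.50279107785294
```

Request:
drive_tool:
  moves:
    - {"x": 34,"y": 2.5,"z": 0,"rx": 0,"ry": 0,"rz": 0.017,"fingers": -1}
    - {"x": 67,"y": 5.5,"z": 0,"rx": 0,"ry": 0,"rz": 0.017,"fingers": -1}
    - {"x": 67,"y": 5.5,"z": 50,"rx": 0,"ry": 0,"rz": 0.017,"fingers": -1}
    - {"x": 67,"y": 5.5,"z": 100,"rx": 0,"ry": 0,"rz": 0.017,"fingers": -1}
    - {"x": 67,"y": 5.5,"z": 140,"rx": 0,"ry": 0,"rz": 0.017,"fingers": -1}
    - {"x": 67,"y": 5.5,"z": 165,"rx": 0,"ry": 0,"rz": 0.017,"fingers": -1}
    - {"x": 67,"y": 5.5,"z": 184,"rx": 0,"ry": 0,"rz": 0.017,"fingers": -1}
    - {"x": 67,"y": 5.5,"z": 184,"rx": 0,"ry": 0,"rz": 0.017,"fingers": -1}
    - {"x": 67,"y": 5.5,"z": 184,"rx": 0,"ry": 0,"rz": 0.017,"fingers": -1}
    - {"x": 67,"y": 5.5,"z": 184,"rx": 0,"ry": 0,"rz": 0.017,"fingers": -1}

```text
time_s: 9.25
tool_pos: [0.4525, -0.1965, 0.0867]
tool_rot: [179.9, 0.1, 103.4]
force: [-0.3, -0.1, 0.3]
grip_width: 0.0871
grasp_force: 0.0
```

Request:
drive_tool:
  force: 40
  moves:
    - {"x": 2,"y": 0,"z": 1.5,"rx": 0,"ry": 0,"rz": 0,"fingers": -1}
    - {"x": 2,"y": 0,"z": 1.5,"rx": 0,"ry": 0,"rz": 0,"fingers": 1}
    - {"x": 2,"y": 0,"z": 1.5,"rx": 0,"ry": 0,"rz": 0,"fingers": 1}
    - {"x": 2,"y": 0,"z": 1.5,"rx": 0,"ry": 0,"rz": 0,"fingers": 1}
    - {"x": 2,"y": 0,"z": 1.5,"rx": 0,"ry": 0,"rz": 0,"fingers": 1}
    - {"x": 2,"y": 0,"z": 1.5,"rx": 0,"ry": 0,"rz": 0,"fingers": 1}
    - {"x": 2,"y": 0,"z": 1.5,"rx": 0,"ry": 0,"rz": 0,"fingers": 1}
    - {"x": 2,"y": 0,"z": 1.5,"rx": 0,"ry": 0,"rz": 0,"fingers": 1}

```text
time_s: 10.25
tool_pos: [0.4512, -0.1944, 0.0841]
tool_rot: [180.0, 0.0, 103.3]
force: [0.8, 0.0, -0.2]
grip_width: 0.0248
grasp_force: 0.0
```

Still closing; wait and then lift.

Request:
drive_tool:
  moves:
    - {"x": 0,"y": 0,"z": 0,"rx": 0,"ry": 0,"rz": 0,"fingers": 1}
    - {"x": 0,"y": 0,"z": 0,"rx": 0,"ry": 0,"rz": 0,"fingers": 1}
    - {"x": 0,"y": 0,"z": 0,"rx": 0,"ry": 0,"rz": 0,"fingers": 1}
    - {"x": 0,"y": 0,"z": 0,"rx": 0,"ry": 0,"rz": 0,"fingers": 1}

```text
time_s: 10.75
tool_pos: [0.4512, -0.1944, 0.0841]
tool_rot: [-180.0, 0.0, 103.4]
force: [-0.2, 0.4, -0.8]
grip_width: 0.0139
grasp_force: 40.0
```

Request:
drive_tool:
  moves:
    - {"x": 0,"y": 0,"z": -20,"rx": 0,"ry": 0,"rz": 0,"fingers": 1}
    - {"x": 0,"y": 0,"z": -60,"rx": 0,"ry": 0,"rz": 0,"fingers": 1}
    - {"x": 0,"y": 0,"z": -110,"rx": 0,"ry": 0,"rz": 0,"fingers": 1}
    - {"x": 0,"y": 0,"z": -160,"rx": 0,"ry": 0,"rz": 0,"fingers": 1}
    - {"x": 0,"y": 0,"z": -200,"rx": 0,"ry": 0,"rz": 0,"fingers": 1}
    - {"x": 20,"y": 7,"z": -226,"rx": 0,"ry": 0,"rz": -0.05,"fingers": 1}
    - {"x": 60,"y": 20,"z": -226,"rx": 0,"ry": 0,"rz": -0.1,"fingers": 1}
    - {"x": 110,"y": 36,"z": -226,"rx": 0,"ry": 0,"rz": -0.18,"fingers": 1}
    - {"x": 160,"y": 52,"z": -226,"rx": 0,"ry": 0,"rz": -0.27,"fingers": 1}
    - {"x": 210,"y": 68,"z": -226,"rx": 0,"ry": 0,"rz": -0.36,"fingers": 1}
    - {"x": 260,"y": 85,"z": -226,"rx": 0,"ry": 0,"rz": -0.45,"fingers": 1}
    - {"x": 310,"y": 101,"z": -226,"rx": 0,"ry": 0,"rz": -0.54,"fingers": 1}
    - {"x": 360,"y": 117,"z": -226,"rx": 0,"ry": 0,"rz": -0.63,"fingers": 1}
    - {"x": 405,"y": 132,"z": -226,"rx": 0,"ry": 0,"rz": -0.7,"fingers": 1}
    - {"x": 438.5,"y": 143,"z": -226,"rx": 0,"ry": 0,"rz": -0.748,"fingers": 1}
    - {"x": 438.5,"y": 143,"z": -226,"rx": 0,"ry": 0,"rz": -0.748,"fingers": 1}
    - {"x": 438.5,"y": 143,"z": -226,"rx": 0,"ry": 0,"rz": -0.748,"fingers": 1}
    - {"x": 438.5,"y": 143,"z": -226,"rx": 0,"ry": 0,"rz": -0.748,"fingers": 1}
    - {"x": 438.5,"y": 143,"z": -226,"rx": 0,"ry": 0,"rz": -0.748,"fingers": 1}

```text
time_s: 13.12
tool_pos: [0.4894, 0.2642, 0.3103]
tool_rot: [180.0, 0.0, 146.1]
force: [-0.3, 1.0, -1.0]
grip_width: 0.0137
grasp_force: 40.0
```

```bash
python3 - <<'E'
from h import *; import pickle
from cell import vision,sensors
w=vision.read_camera("wrist"); c=vision.read_camera("side");pickle.dump((w,c),open("pics/w6.pkl","wb"))
s=sensors.get_obs(); print(s["tool_pos"],s["tool_rot"],s["grip_width"],s["force"])
G=np.array([.4888,.2658]);y=np.radians(56.24);e=(s["tool_pos"][:2]-G)*1000;print("own x,y of TCP rel gap",e@[np.cos(y),np.sin(y)],e@[-np.sin(y),np.cos(y)])
tip=np.r_[s["tool_pos"][:2],s["tool_pos"][2]-.0761]; print("tip px side",proj(c,tip),"wrist",proj(w,tip))
u,v=[int(x) for x in proj(c,tip)]
o=np.zeros((560,800,3),np.uint8); o[:,:560]=cv2.resize(c["image"][v-40:v+40,u-40:u+40,::-1],(560,560),interpolation=cv2.INTER_CUBIC); print("org",u-40,v-40)
o[:180,560:]=cv2.resize(w["image"][:,:,::-1],(240,180))
cv2.imwrite("pics/v6.png",o)
E
```

```text
[0.48926321 0.26464661 0.31025063] [1.79989888e+02 2.42827159e-02 1.46139260e+02] 0.013555766362224641 [ 0.89698914  0.52876408 -0.04640911]
own x,y of TCP rel gap -0.7014817580228363 -1.0260596106001936
tip px side [201.51052588 144.47455691] wrist [309.56364027 248.25241415]
org 161 104
```

View pics/v6.png

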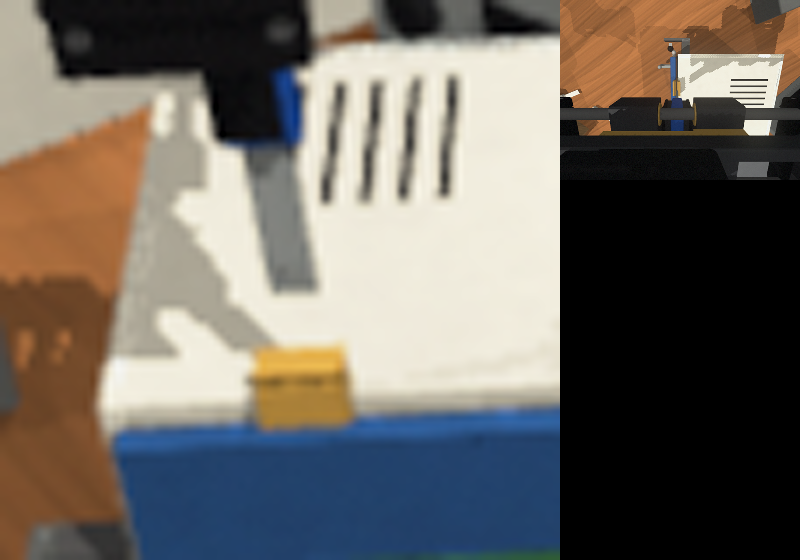

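The tip is at crop (295,291), squarely above the brass plates. The frame plate's rim spans (255,350) to (345,346), and the door plate's rim is at v≈378.

```bash
python3 - <<'E'
from h import *; import pickle
w,c=pickle.load(open("pics/w6.pkl","rb"))
y=np.radians(56.24);X=np.array([np.cos(y),np.sin(y),0]);Y=np.array([-np.sin(y),np.cos(y),0]);G=np.array([.4888,.2658,.201])
q=lambda P:((proj(c,P)-[161,104]+.5)*7-.5).round(0)
for ox,z in((.006,.007),(.0072,.007),(.012,.007),(-.006,.007),(-.012,.007)):
    print(ox,[q(G+X*ox+Y*s*.015+[0,0,z]) for s in(1,-1)])
T=np.array([.48926,.26465,.2342])
print("tip corners",[q(T+Y*s*.008) for s in(1,-1)], "per mm own x",q(T+X*.001)-q(T),q(T+X*.01)-q(T),"own y",q(T+Y*.01)-q(T))
E
```

```text
0.006 [array([253., 341.]), array([343., 337.])]
0.0072 [array([253., 339.]), array([343., 334.])]
0.012 [array([254., 331.]), array([344., 326.])]
-0.006 [array([250., 363.]), array([340., 358.])]
-0.012 [array([248., 373.]), array([339., 369.])]
tip corners [array([262., 287.]), array([311., 285.])] per mm own x [ 0. -2.] [  2. -17.] own y [-31.   2.]
```

Request:
drive_tool:
  moves:
    - {"x": 2,"y": 0.2,"z": 6,"rx": 0,"ry": 0,"rz": 0,"fingers": 1}
    - {"x": 2,"y": 0.2,"z": 14,"rx": 0,"ry": 0,"rz": 0,"fingers": 1}
    - {"x": 2,"y": 0.2,"z": 22,"rx": 0,"ry": 0,"rz": 0,"fingers": 1}
    - {"x": 2,"y": 0.2,"z": 27,"rx": 0,"ry": 0,"rz": 0,"fingers": 1}
    - {"x": 2,"y": 0.2,"z": 30,"rx": 0,"ry": 0,"rz": 0,"fingers": 1}
    - {"x": 2,"y": 0.2,"z": 32,"rx": 0,"ry": 0,"rz": 0,"fingers": 1}
    - {"x": 2,"y": 0.2,"z": 32,"rx": 0,"ry": 0,"rz": 0,"fingers": 1}
    - {"x": 2,"y": 0.2,"z": 32,"rx": 0,"ry": 0,"rz": 0,"fingers": 1}

```text
time_s: 14.22
tool_pos: [0.4874, 0.2662, 0.2781]
tool_rot: [-180.0, 0.0, 146.2]
force: [-1.4, -2.1, 1.3]
grip_width: 0.0139
grasp_force: 40.0
```

Request:
drive_tool:
  moves:
    - {"x": 0,"y": 0,"z": 1,"rx": 0,"ry": 0,"rz": 0,"fingers": 1}
    - {"x": 0,"y": 0,"z": 2,"rx": 0,"ry": 0,"rz": 0,"fingers": 1}
    - {"x": 0,"y": 0,"z": 2,"rx": 0,"ry": 0,"rz": 0,"fingers": 1}
    - {"x": 0,"y": 0,"z": 2,"rx": 0,"ry": 0,"rz": 0,"fingers": 1}

```text
time_s: 14.72
tool_pos: [0.4875, 0.2659, 0.2771]
tool_rot: [-180.0, 0.1, 146.2]
force: [-2.7, -2.5, 6.0]
grip_width: 0.0141
grasp_force: 40.0
```

Request:
drive_tool:
  moves:
    - {"x": 0,"y": -0.5,"z": 0,"rx": 0,"ry": 0,"rz": 0,"fingers": 1}
    - {"x": 0,"y": -1,"z": 0,"rx": 0,"ry": 0,"rz": 0,"fingers": 1}
    - {"x": 0,"y": -1,"z": 0,"rx": 0,"ry": 0,"rz": 0,"fingers": 1}
    - {"x": 0,"y": -1,"z": 0,"rx": 0,"ry": 0,"rz": 0,"fingers": 1}

```text
time_s: 15.22
tool_pos: [0.4873, 0.2656, 0.2769]
tool_rot: [180.0, 0.1, 146.2]
force: [-1.7, -2.9, 6.2]
grip_width: 0.0139
grasp_force: 40.0
```

Request:
drive_tool:
  moves:
    - {"x": 0,"y": -0.5,"z": 0,"rx": 0,"ry": 0,"rz": 0,"fingers": 1}
    - {"x": 0,"y": -1,"z": 0,"rx": 0,"ry": 0,"rz": 0,"fingers": 1}
    - {"x": 0,"y": -1,"z": 0,"rx": 0,"ry": 0,"rz": 0,"fingers": 1}
    - {"x": 0,"y": -1,"z": 0,"rx": 0,"ry": 0,"rz": 0,"fingers": 1}

```text
time_s: 15.72
tool_pos: [0.4863, 0.2653, 0.2754]
tool_rot: [180.0, -0.0, 146.2]
force: [0.4, -0.3, -1.7]
grip_width: 0.014
grasp_force: 40.0
```

Request:
drive_tool:
  moves:
    - {"x": 0,"y": 0,"z": 1,"rx": 0,"ry": 0,"rz": 0,"fingers": 1}
    - {"x": 0,"y": 0,"z": 2,"rx": 0,"ry": 0,"rz": 0,"fingers": 1}
    - {"x": 0,"y": 0,"z": 3,"rx": 0,"ry": 0,"rz": 0,"fingers": 1}
    - {"x": 0,"y": 0,"z": 4,"rx": 0,"ry": 0,"rz": 0,"fingers": 1}
    - {"x": 0,"y": 0,"z": 4,"rx": 0,"ry": 0,"rz": 0,"fingers": 1}

```text
time_s: 16.35
tool_pos: [0.4865, 0.265, 0.2721]
tool_rot: [180.0, 0.0, 146.2]
force: [-0.5, -0.3, -1.8]
grip_width: 0.0141
grasp_force: 40.0
```

Request:
drive_tool:
  moves:
    - {"x": 0,"y": 0,"z": 1,"rx": 0,"ry": 0,"rz": 0,"fingers": 1}
    - {"x": 0,"y": 0,"z": 2,"rx": 0,"ry": 0,"rz": 0,"fingers": 1}
    - {"x": 0,"y": 0,"z": 3,"rx": 0,"ry": 0,"rz": 0,"fingers": 1}
    - {"x": 0,"y": 0,"z": 4,"rx": 0,"ry": 0,"rz": 0,"fingers": 1}
    - {"x": 0,"y": 0,"z": 4,"rx": 0,"ry": 0,"rz": 0,"fingers": 1}

```text
time_s: 16.98
tool_pos: [0.4868, 0.2648, 0.2697]
tool_rot: [179.9, 0.1, 146.2]
force: [-1.6, -2.1, 7.7]
grip_width: 0.0135
grasp_force: 40.0
```

Request:
drive_tool:
  moves:
    - {"x": 0,"y": 0,"z": 1,"rx": 0,"ry": 0,"rz": 0,"fingers": 1}
    - {"x": 0,"y": 0,"z": 2,"rx": 0,"ry": 0,"rz": 0,"fingers": 1}
    - {"x": 0,"y": 0,"z": 3,"rx": 0,"ry": 0,"rz": 0,"fingers": 1}
    - {"x": 0,"y": 0,"z": 4,"rx": 0,"ry": 0,"rz": 0,"fingers": 1}
    - {"x": 0,"y": 0,"z": 4,"rx": 0,"ry": 0,"rz": 0,"fingers": 1}

```text
time_s: 17.6
tool_pos: [0.487, 0.2643, 0.2663]
tool_rot: [179.9, 0.1, 146.2]
force: [-1.3, -2.7, 9.5]
grip_width: 0.0139
grasp_force: 40.0
```

Request:
drive_tool:
  moves:
    - {"x": 0,"y": 0,"z": 1,"rx": 0,"ry": 0,"rz": 0,"fingers": 1}
    - {"x": 0,"y": 0,"z": 2,"rx": 0,"ry": 0,"rz": 0,"fingers": 1}
    - {"x": 0,"y": 0,"z": 3,"rx": 0,"ry": 0,"rz": 0,"fingers": 1}
    - {"x": 0,"y": 0,"z": 4,"rx": 0,"ry": 0,"rz": 0,"fingers": 1}
    - {"x": 0,"y": 0,"z": 5,"rx": 0,"ry": 0,"rz": 0,"fingers": 1}
    - {"x": 0,"y": 0,"z": 5,"rx": 0,"ry": 0,"rz": 0,"fingers": 1}

```text
time_s: 18.35
tool_pos: [0.4868, 0.264, 0.2605]
tool_rot: [-180.0, 0.1, 146.2]
force: [-1.6, -3.5, 7.7]
grip_width: 0.0137
grasp_force: 40.0
```

Past the taper with a steady drag of about 8 N. Continue.

Request:
drive_tool:
  moves:
    - {"x": 0,"y": 0,"z": 1.5,"rx": 0,"ry": 0,"rz": 0,"fingers": 1}
    - {"x": 0,"y": 0,"z": 3,"rx": 0,"ry": 0,"rz": 0,"fingers": 1}
    - {"x": 0,"y": 0,"z": 4.5,"rx": 0,"ry": 0,"rz": 0,"fingers": 1}
    - {"x": 0,"y": 0,"z": 6,"rx": 0,"ry": 0,"rz": 0,"fingers": 1}
    - {"x": 0,"y": 0,"z": 7.5,"rx": 0,"ry": 0,"rz": 0,"fingers": 1}
    - {"x": 0,"y": 0,"z": 9,"rx": 0,"ry": 0,"rz": 0,"fingers": 1}
    - {"x": 0,"y": 0,"z": 9,"rx": 0,"ry": 0,"rz": 0,"fingers": 1}
    - {"x": 0,"y": 0,"z": 9,"rx": 0,"ry": 0,"rz": 0,"fingers": 1}
    - {"x": 0,"y": 0,"z": 9,"rx": 0,"ry": 0,"rz": 0,"fingers": 1}

```text
time_s: 19.48
tool_pos: [0.4867, 0.2641, 0.2514]
tool_rot: [-180.0, 0.1, 146.2]
force: [-2.2, -1.8, 7.7]
grip_width: 0.0135
grasp_force: 40.0
```

```bash
python3 - <<'E'
from h import *
from cell import vision,sensors
c=vision.read_camera("side");s=sensors.get_obs(); print(s["tool_pos"],s["tool_rot"],s["force"],s["wrist_torque"],s["joint_velocities"].round(2))
cv2.imwrite("pics/v7.png",cv2.resize(c["image"][95:215,150:310,::-1],(800,600),interpolation=cv2.INTER_CUBIC))
E
```

```text
[0.48670783 0.26405932 0.25136617] [-1.79979474e+02  9.10669438e-02  1.46172323e+02] [-2.28941536 -1.90909475  7.736448  ] [-6.72431575e-01  4.83279866e-01  1.49919461e-05] [-0.05 -0.09 -0.03  0.    0.05 -0.02 -0.06]
```

View pics/v7.png

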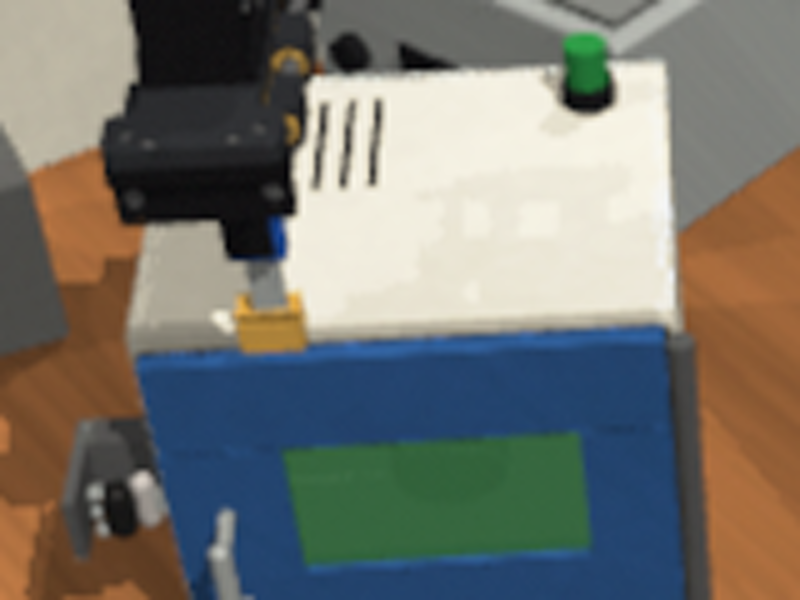

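The blade enters between the plates at about (268,295), centred along them. The door is shut at the catch (roller near (120,505)). Drag is about 7.7 N and steady, so I'm handing it in.

```bash
python3 -c "
from cell import workorder
print(workorder.sign_off())"
```

```text
the job is handed in; nothing more can be done
None
```

The door is shut on its catch and the blue feeler is held still between the brass plates, its tip about 26 mm below the throat with a steady drag of about 8 N; I've handed the job in, but the sign-off returned no verdict.

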